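Roll down the edge band of an oval stool seat on a coasting turntable

ROBOT

A 6-joint arm with a two-finger parallel gripper is mounted at the origin on the work surface. World frame = base frame: x ahead of the robot, y to its left, z up, the work surface at z = 0. Lengths are in mm, angles in rad, forces in N, time in s.
With the tool pointing down it reaches from about 250 to 850 mm from the base axis. Payload 12.5 kg.
Tool frame: the origin (TCP) lies midway between the tips of the shut fingers; the grasp point (between the pads) lies 19 mm behind it; z points along the fingers, y is the direction in which the jaws open and shut (so a half turn about z gives the same grasp; the last joint's range is limited). The gripper opens to 93 mm and grips with 3 to 60 N. Pads are 15 mm wide; open, the fingers measure 128 mm over their backs; the gripper's body (75 mm by 188 mm) begins 65 mm behind the grasp point.
Start: joints at [-1.321, 0.351, 1.652, -0, 1.139, -0.085], TCP at [180.738, -519.44, 218.633] pointing down, gripper open.
Joint ranges: [-2.75, 2.75], [-0.79, 2.1], [0.01, 2.65], [-1.57, 4.71], [0.07, 3.14], [-2.87, 2.87]. Speed limits (rad/s): [2.22, 2.22, 2.79, 3.14, 3.14, 3.14].

INTERFACE

Orientations are given as a unit quaternion [w, x, y, z].
In Python, from rig import sense, read_camera, camera_info, job_done gives the robot as it stands.
- The arm moves only by the shell command python3 -m crank 'ROWS' [FORCE]. ROWS is text: rows parted by semicolons, each of 7 numbers parted by spaces: the shift along the tool's x, y, z in m, then the turn, a rotation vector about the tool's x, y, z in rad, then the gripper command: -1 is shut, 1 is fully open, values between are in proportion. A call has 1 to 10 rows; each row shifts and turns the commanded pose from where the row before left it, along the tool's axes as they then stand; what a row does not reach is not made up. A row lasts 1/12 s, in which the tool goes at most 41.7 mm and 7.16 degrees, less where a joint would pass 70% of its speed; a pose out of reach is approached as far as the arm can. A call is refused whole if a number of a shift passes 0.0417 or a number of a turn 0.125, either way. A call with a gripper value outside its range is refused whole. The fingers move at their own pace and stop on an object; FORCE is the grip in N (left out, the last holds). Time passes only in rows, so rows that do not move let the fingers close. It gives the time, the measured TCP pose, the force and the opening at its end, in the units of the state.
- sense(): the state, without advancing time (a new reading comes with each control period).
- read_camera(name): name is "side" or "top" or "wrist"; returns (picture, depth): 420x560x3 uint8, red, green, blue; 420x560 float32, mm along the optical axis (not along the pixel's ray), 0 where there is no reading.
- camera_info(name): a dict with "mtx" (3x3 intrinsics, pixels), "R" (3x3) and "t" (3): a world point X has camera coordinates R X + t; the wrist camera has in their place "hand_eye" (4x4, takes a point from camera to tool coordinates, whose origin is the TCP and whose axes are the flange's). Camera axes: x right, y down, z forward; pixel columns grow to the right and rows downward; lengths in mm; the calibration is good to about 2 mm. The wrist camera is an equidistant fisheye: a pixel r from the principal point sees the ray r / f radians off the axis. A picture is of the moment at which its call begins: read the wrist's pose just before it. camera_info takes no time and is no camera call.
- job_done(): hands the job in, once; it reports no verdict.
The state is a dict: "t": time; "joint_positions": joint angles; "joint_vel": joint speeds; "joint_torque": joint torques, N m; "eef_pos": TCP position; "tool_rot": TCP orientation; "contact_force": force on the tool from outside, world axes, zero at the start; "ft_torque": the same for the moment, N m; "width": opening from 0.0 (shut) to 1.0 (fully open).
Only numpy, scipy, OpenCV 4.12 (cv2) and the standard library are available. Lean on these libraries where they do the work, as an engineer would, in place of code of your own. Each camera call takes 0.05 s, during which the arm holds its last target.

TASK

Take the spring-loaded edge roller and, with it or with your hand, push the red grip round to set the turntable spinning freely at about one turn in four seconds. While it coasts, press the roller's wheel against the dark edge band of the oval seat, level and at mid-height, and follow the edge in and out so that the pressure stays near 4.5 N, without lifting off for eight seconds while the seat keeps turning. Then draw the roller clear of the turntable and finish while still holding it well up off the bench; never spin the table wildly or jam the wheel hard against the seat, and leave the glue bottle, tin and hammer alone.

Things in the scene. Friction and masses are not known exactly. Their poses are not given: they have to be found in the camera images.
- turntable_base: fixed blue foot, origin on the bench on the turntable's vertical axis. On it a dark cast disc with a heavy rim (radius 200 mm, from 20 to 65 mm above the bench) turns on a ball bearing with almost no drag: free, it loses a tenth of its speed in 10 s. All that turns: about 0.6 kg m2 nominal (may differ by a quarter)
- seat_mid (a point): point on the turntable's vertical axis at the mid-height of the seat, 101 mm above the bench
- turntable (a joint): turning angle of disc, seat and clamping plate together, rad, growing counter-clockwise seen from above; no stops, does not wrap; starts between -1.2 and 1.2. The rolling wheel's rubber drags back on the edge with about 5 % of the pressing force
- seat: oval light-wood stool seat with dark edge band, turns with the disc: an exact ellipse 344 mm long (its x axis, semi-axis 172 mm) by 312 mm wide (y axis, semi-axis 156 mm), centred on the turntable's axis, 38 mm thick, vertical edge from 82 to 120 mm above the bench; origin at the centre of its underside. A smaller cork pad below it leaves 17 mm of air between its edge and the disc
- red_grip (a point): upright red hand grip for turning the table: a post 30 mm in diameter, from 132 to 215 mm above the bench, 100 mm from the axis along the seat's +y axis, on a plywood clamping plate (radius 125 mm, top 132 mm above the bench; its centre nut ends at 140 mm). This point is on the post's axis, 172 mm above the bench
- edge_roller: hand tool lying on its flat underside, wheel towards about -y: a block 130 mm long (x from -55 to +75 mm), 32 mm wide (y), 60 mm high (aluminium nose 54 mm). Origin on the underside at x = 0. Grip it firmly (60 N and more) across its width at x = 0 to 10 mm, 32 mm above the underside. A sprung plunger with a wheel sticks out of the nose along +x. About 0.63 kg, mass centre near x = 30 mm
- plunger (a joint): how far the wheel is pushed in against its spring, m: 0 = fully out, 0.030 = stop. Spring 600 N/m, no preload (4.5 N is 7.5 mm), damping 6 N s/m
- wheel: black rubber wheel on the plunger, radius 30 mm, 40 mm tall, free to turn about the tool's z axis; fork plates make it 50 mm tall, 17.5 mm behind the wheel's front. Origin at its centre: (150, 0, 32) mm in the tool's frame when fully out, moving along -x as it is pushed in; its orientation turns as it rolls
- glue_bottle: yellow glue bottle, radius 32 mm, 170 mm tall, bystander; origin under its centre
- stain_tin: green tin, radius 38 mm, 90 mm tall, bystander; origin under its centre
- hammer: hammer lying on the bench, bystander, about 300 mm long; origin under its middle
Not all that is in view belongs to the job. Several things look just like the edge_roller: the one meant starts farthest to the robot's right.

How it is judged (in metres and radians):
On the way, in this order (a step that is already met when the one before it is completed fails the run):
1. the turntable is set turning, with the roller still off the seat's edge ((velocity of joint turntable above 0.8 rad/s or velocity of joint turntable below -0.8 rad/s) and contact force between wheel and seat below 0.3 N), for 0.2 s.
2. for 6.5 s without a break the wheel presses on the seat's edge with 1.5 to 8 N, level (0.2 rad) and within 15 mm of mid-height, while the seat turns at more than 0.4 rad/s (contact force between wheel and seat between 1.5 and 8 N and z of wheel in the frame of seat_mid between -0.015 and 0.015 m and angle between wheel's own z axis and vertical below 0.2 rad and (velocity of joint turntable above 0.4 rad/s or velocity of joint turntable below -0.4 rad/s)), for 6.5 s.
At the end, for the whole second after the job is handed in: the edge roller is held still in the gripper, its underside more than 50 mm above the bench, the wheel's centre more than 210 mm from the turntable's axis and not touching the seat; the turntable may still be coasting (height (world z) of edge_roller above 0.05 m and contact force between edge_roller and the fingers above 5 N and contact force between edge_roller and seat below 0.2 N and horizontal distance between wheel and seat_mid above 0.21 m and linear speed of edge_roller below 0.05 m/s); the arm keeps its last pose, push and grip.
It fails at once if the wheel is jammed hard against the seat (more than 14 N) (contact force between wheel and seat above 14 N).
It fails at once if the turntable is spun wildly (more than 2.6 rad/s) (velocity of joint turntable above 2.6 rad/s or velocity of joint turntable below -2.6 rad/s).
It fails at once if the glue bottle, tin or hammer is moved by more than 30 mm (distance of any of glue_bottle, stain_tin, hammer from where it was at the start of the episode above 0.03 m).
It also fails if it takes over 64 s, if anything falls off the work surface, if the arm or the gripper's body presses on something with over 40 N, if the wrist force passes 120 N, or if a joint passes its speed limit or range.

## Working session

There is one attempt and no reset: what is moved stays moved. The work goes in short steps, Python scripts to look and compute and a shell command to move; the robot and the scene stay as the last step left them, time stands still between calls to the robot, and variables do not carry over. Pictures are saved under pics/ and viewed, and the job is handed in when it is done.

```bash
ls; mkdir -p pics
python3 - <<'E'
from rig import *
import cv2,json
print(sense())
for n in ("side","top","wrist"):
    p,d=read_camera(n); cv2.imwrite(f"pics/{n}0.png",p[:,:,::-1]); print(n,camera_info(n))
E
```

```text
pics
{'t': 0.0, 'joint_positions': array([-1.32061722e+00,  3.51252241e-01,  1.65242301e+00, -2.29946235e-05,
        1.13910330e+00, -8.45898001e-02]), 'joint_vel': array([-0.00101395, -0.00106683,  0.00087325, -0.00127924, -0.00021263,
       -0.00164489]), 'joint_torque': array([-2.33371240e-03, -4.97324502e+01, -2.85258901e+01,  6.97534718e-02,
        2.56608700e-02, -8.74609918e-05]), 'eef_pos': array([ 180.64075535, -519.12175762,  218.09307526]), 'tool_rot': array([-5.90058111e-04,  9.86022924e-01,  1.66608648e-01, -5.94411552e-05]), 'contact_force': array([ 0.6816572 , -0.57917358,  0.44166412]), 'ft_torque': array([-0.00983541, -0.0547382 ,  0.03167377]), 'width': 0.997201742318961}
side {'mtx': array([[467.20850332,   0.        , 275.9147637 ],
       [  0.        , 467.20850332, 214.65799809],
       [  0.        ,   0.        ,   1.        ]]), 'R': array([[-0.97566407, -0.21834228,  0.02015628],
       [-0.14500589,  0.5735311 , -0.80624771],
       [ 0.16447771, -0.7895497 , -0.59123461]]), 't': array([ 453.82416329,  161.90949123, 1572.85455088])}
top {'mtx': array([[
[... 179 characters left out ...]
45334, -0.01371107],
       [-0.99542945, -0.02871292, -0.0910812 ],
       [ 0.09063773,  0.01638844, -0.99574908]]), 't': array([   7.96102448,  482.76191229, 1459.27974619])}
wrist {'mtx': array([[325.1922621 ,   0.        , 280.4782166 ],
       [  0.        , 325.1922621 , 207.05495998],
       [  0.        ,   0.        ,   1.        ]]), 'hand_eye': array([[ 2.83109091e-04, -9.57079815e-01, -2.89824339e-01,
         8.01883356e+01],
       [ 9.99999840e-01,  1.29299022e-04,  5.49848790e-04,
        -1.03562533e-01],
       [-4.88775174e-04, -2.89824448e-01,  9.57079699e-01,
        -1.65970684e+02],
       [ 0.00000000e+00,  0.00000000e+00,  0.00000000e+00,
         1.00000000e+00]])}
```

View pics/top0.png

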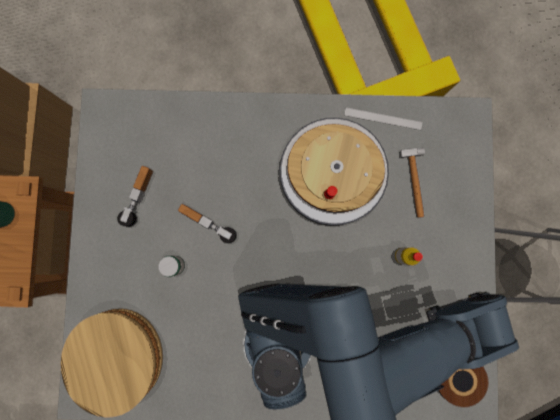

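View pics/side0.png

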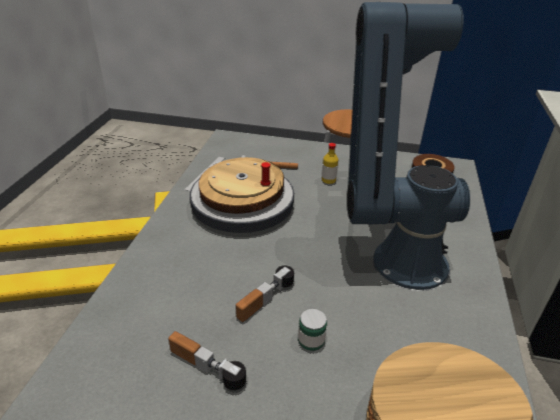

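View pics/wrist0.png

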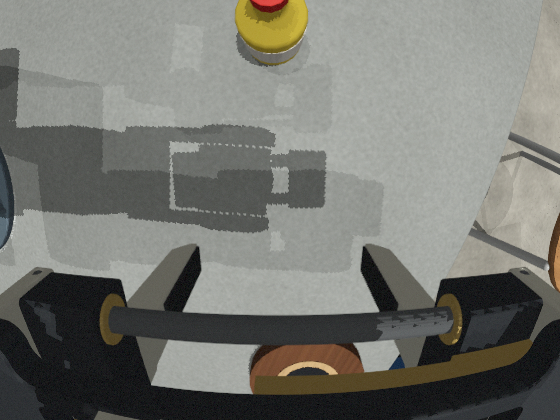

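Candidates for the edge roller: A at top px (135,195), and B at top px (210,225) with its wheel pointing to −y. B lies farther right. I also need to rule out one hidden under the arm. I'll crop and measure.

```bash
cat > h.py <<'E'
import numpy as np, cv2
from rig import *
from scipy.spatial.transform import Rotation as Rn
def w_of(n,u,v,d):
    c=camera_info(n); K=c['mtx']; 
    pc=np.array([(u-K[0,2])/K[0,0]*d,(v-K[1,2])/K[1,1]*d,d]); return c['R'].T@(pc-c['t'])
def on_z(n,u,v,z):
    c=camera_info(n);K=c['mtx']; r=c['R'].T@np.array([(u-K[0,2])/K[0,0],(v-K[1,2])/K[1,1],1]); o=-c['R'].T@c['t']
    return o+r*(z-o[2])/r[2]
def proj(n,X):
    c=camera_info(n); p=c['R']@np.asarray(X,float)+c['t']; q=c['mtx']@p; return q[:2]/q[2]
E
python3 - <<'E'
from h import *
p,d=read_camera("top"); q,e=read_camera("side"); np.savez("s0.npz",p=p,d=d,q=q,e=e)
b=lambda i:cv2.cvtColor(i,cv2.COLOR_RGB2BGR)
cv2.imwrite("pics/crB.png",cv2.resize(b(p[185:265,110:250]),None,fx=5,fy=5,interpolation=cv2.INTER_CUBIC))
cv2.imwrite("pics/crT.png",cv2.resize(b(p[100:240,265:405]),None,fx=4.2,fy=4.2,interpolation=cv2.INTER_CUBIC))
cv2.imwrite("pics/crS.png",cv2.resize(b(q[140:320,170:340]),None,fx=3.3,fy=3.3,interpolation=cv2.INTER_CUBIC))
for n,u,v in [("A",135,195),("B",200,217),("Bw",228,236),("tt",337,167),("grip",331,190),("glue",411,257),("ham",416,185),("tin",169,266)]:
    D=d[v,u]; print(n,w_of("top",u,v,D).round(0))
print(on_z("top",433,312,0),proj("side",on_z("top",433,312,0)))
# hidden bench region
pts=[]
for x in range(0,850,25):
  row=''
  for y in range(500,-620,-25):
    ok='#'
    for n,D in(("top",d),("side",e)):
        u,v=proj(n,[x,y,20]).round().astype(int)
        if 0<=u<560 and 0<=v<420:
            z=w_of(n,u,v,D[v,u])[2] if D[v,u]>0 else 999
            if z<100: ok='.'
    row+=ok
  print(x,row)
E
```

```text
A [527. 540.  57.]
B [453. 295.  60.]
Bw [387. 190.  60.]
tt [ 633. -188.  146.]
grip [ 542. -160.  217.]
glue [ 332. -444.  139.]
ham [ 598. -499.   28.]
tin [274. 390.  91.]
[ 131.01333654 -570.2469433     0.        ] [378.85762023 172.5807092 ]
0 ##....................#######################
25 #.....................####################...
50 .......................############.#####....
75 ............................#######...#######
100 ...........................#######........###
125 ...........................#######........###
150 ...........................#######.........##
175 ...........................######............
200 ..........................#######............
225 .............................................
250 .............................................
275 .............................................
300 .............................................
325 .............................................
350 .............................................
375 .............................................Traceback (most recent call last):
  File "<stdin>", line 17, in <module>
  File "h.py", line 11, in proj
    c=camera_info(n); p=c['R']@np.asarray(X,float)+c['t']; q=c['mtx']@p; return q[:2]/q[2]
ValueError: time passes only in moves, steps and waits
```

```bash
sleep 1
```

```text
(no output)
```

View crops.

View pics/crB.png

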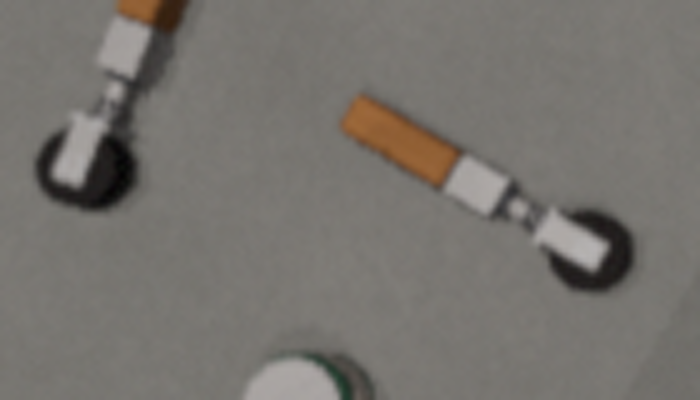

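View pics/crT.png

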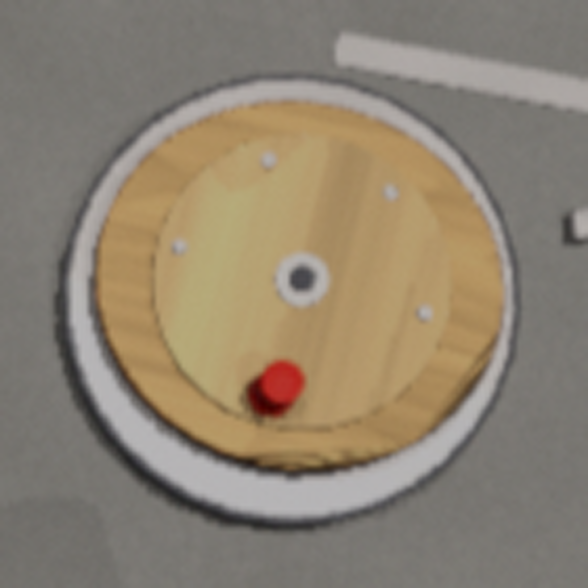

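View pics/crS.png

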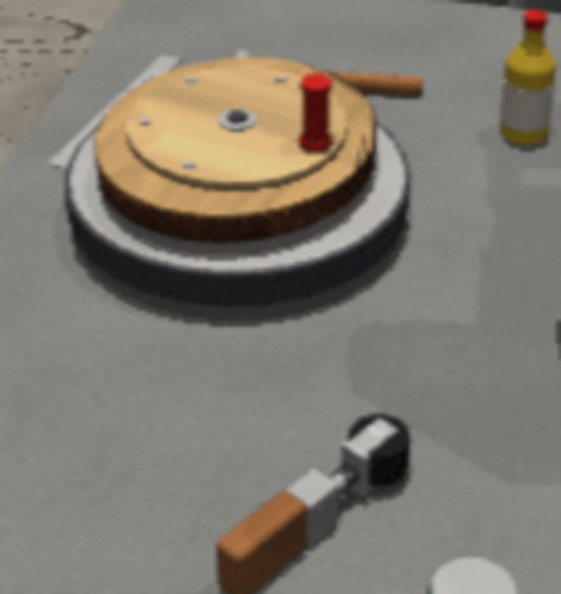

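Run:
```python
from h import *
def tri(a,b):
    A=[];B=[]
    for n,(u,v) in(("top",a),("side",b)):
        c=camera_info(n);P=c['mtx']@np.c_[c['R'],c['t']]
        for i,w in((0,u),(1,v)):
            r=w*P[2]-P[i];A.append(r[:3]);B.append(-r[3])
    return np.linalg.lstsq(np.array(A),np.array(B),rcond=None)[0]
B=lambda x,y:(110+x/5-.5+.1,185+y/5-.4); T=lambda x,y:(265+x/4.2-.4,100+y/4.2-.4); S=lambda x,y:(170+x/3.3-.35,140+y/3.3-.35)
n=tri(T(302,279),S(237,118));g=tri(T(283,382),S(316,82));print("nut",n,"grip",g,np.linalg.norm((g-n)[:2]),np.arctan2(*(g-n)[1::-1]))
print("nut z140",on_z("top",*T(302,279),140),on_z("side",*S(237,118),140))
print("grip z215",on_z("top",*T(283,382),215),on_z("side",*S(316,82),215))
t=on_z("top",*B(353,111),60);m=on_z("top",*B(451,169),60);f=on_z("top",*B(496,200),54);w=on_z("top",*B(572,239),57)
print("tail",t,"mid",m,"front",f,"fork",w, np.linalg.norm(f-t))
for a in(m,f,w): print(np.arctan2(*(a-t)[1::-1]))
# side view: handle tail top, wood/alu joint
print("side tail", on_z("side",*S(235,543),60), "joint",on_z("side",*S(287,500),60))
print("tri joint corner", tri(B(462,155),S(305,508)))
print("dist base",np.hypot(*m[:2]))
z=np.load("s0.npz")
for v in(215,217,219):print([round(w_of("top",u,v,z['d'][v,u])[2]) for u in range(192,212,2)])
```

```text
nut [ 640.85940362 -187.85432178  133.75176461] grip [ 543.29117966 -164.1978901   208.25334641] 100.39514473856634 2.903722565504195
nut z140 [ 637.9498058  -187.26290662  140.        ] [ 639.08879903 -178.1869284   140.        ]
grip z215 [ 540.41062863 -163.62344524  215.        ] [ 541.9792057  -152.95914041  215.        ]
tail [488.1132239  369.90077187  60.        ] mid [447.68613371 296.00272932  60.        ] front [426.3577979  263.19460143  54.        ] fork [399.42100476 205.92642862  57.        ] 123.43394771835494
-2.071383985797319
-2.095438857718725
-2.0666190463095457
side tail [485.99701265 368.19810586  60.        ] joint [455.3914524  308.06782592  60.        ]
tri joint corner [450.16231528 291.71865798  36.35626121]
dist base 536.6940376816981
[57, 67, 60, 60, 55, 32, 0, 1, 0, 3]
[65, 61, 66, 63, 60, 54, 54, -3, -1, 3]
[58, 60, 59, 62, 58, 55, 53, 58, 53, 1]
```

B is the one: px (228,235) is its wheel, it points to about −y, and it lies to the right of A at px (135,195). The grip post is at about (542,−163) and the axis at (639,−187). I'll close the hand and move to the right side of the post, then push it clockwise.

```bash
python3 -m crank '0 0 -0.01 0 0 -0.095 -1;0 0 -0.01 0 0 -0.095 -1;0.02 0 0 0 0 -0.095 -1;0.03 0 0 0 0 -0.095 -1;0.036 -0.004 0 0 0 0 -1;0.036 -0.004 0 0 0 0 -1;0.036 -0.004 0 0 0 0 -1;0.036 -0.004 0 0 0 0 -1;0.036 -0.004 0 0 0 0 -1;0.036 -0.004 0 0 0 0 -1' 30
python3 - <<'E'
from h import *
s=sense();R=Rn.from_quat(np.r_[s['tool_rot'][1:],s['tool_rot'][0]]).as_matrix();print(R.round(3),s['joint_positions'].round(3))
print("to go (tool)",R.T@(np.array([510,-191,235])-s['eef_pos']))
p,d=read_camera("top");cv2.imwrite("pics/t1.png",p[:,:,::-1])
E
```

```text
t: 1.08
eef_pos: [370.7, -330.8, 238.7]
tool_rot: [0.0, 0.937, 0.35, 0.0]
contact_force: [0.5, -0.9, 0.6]
width: 0.335
[[ 0.755  0.655  0.   ]
 [ 0.655 -0.755 -0.   ]
 [-0.     0.    -1.   ]] [-0.822  0.232  1.761 -0.     1.148  0.034]
to go (tool) [196.80501205 -14.31379014   3.6908283 ]
```

View pics/t1.png

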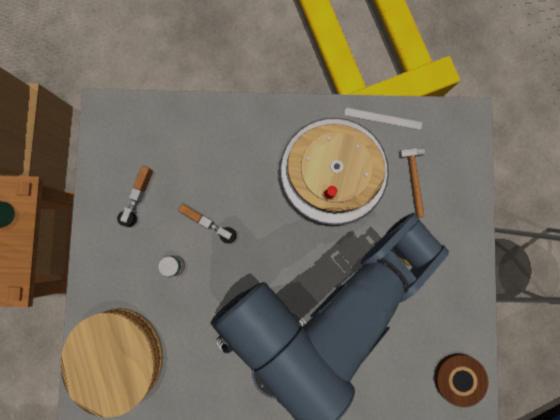

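```bash
python3 -m crank '0.036 -0.003 0 0 0 0 -1;0.036 -0.003 0 0 0 0 -1;0.036 -0.003 0 0 0 0 -1;0.036 -0.003 0 0 0 0 -1;0.033 -0.002 0 0 0 0 -1;0.014 0 0 0 0 0 -1;0 0 0 0 0 0 -1'
python3 - <<'E'
from h import *
s=sense();R=Rn.from_quat(np.r_[s['tool_rot'][1:],s['tool_rot'][0]]).as_matrix()
print("to go (tool)",R.T@(np.array([510,-191,152])-s['eef_pos']),s['contact_force'])
p,d=read_camera("wrist");cv2.imwrite("pics/w1.png",p[:,:,::-1])
p,d=read_camera("top");cv2.imwrite("pics/t2.png",p[:,:,::-1])
E
```

```text
t: 1.72
eef_pos: [506.4, -194.9, 238.4]
tool_rot: [-0.0, 0.936, 0.351, 0.0]
contact_force: [-0.4, -0.1, -0.0]
width: 0.005
to go (tool) [ 5.26023231 -0.48699121 86.38239621] [-0.44318403 -0.05539989 -0.00151765]
```

View pics/w1.png

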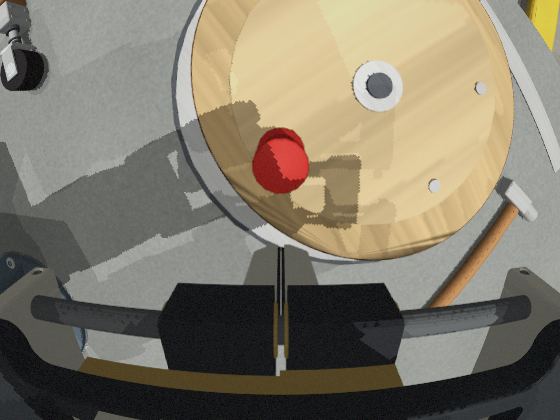

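View pics/t2.png

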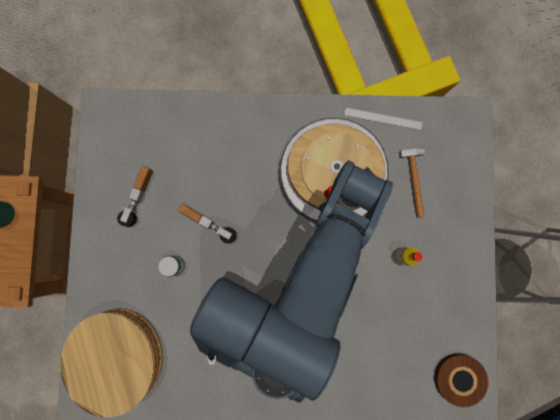

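```bash
python3 -m crank '0 0 0.02 0 0 0 -1;0 0 0.035 0 0 0 -1;0 0 0.031 0 0 0 -1;0.01 0 0 0 0 0 -1;0.008 0 0 0 0 0 -1;0 0 0 0 0 0 -1'
python3 - <<'E'
from h import *
s=sense();R=Rn.from_quat(np.r_[s['tool_rot'][1:],s['tool_rot'][0]]).as_matrix();e=s['eef_pos'];C=np.array([639,-187]);P=np.array([542,-163])
print(s['joint_positions'].round(3),s['contact_force'])
print("post rel tool",(R.T@np.r_[P-e[:2],0]).round(1))
dt=1/12;al=.95
n=R[:2,0];o=-R[:2,1]
b0=np.arctan2(np.dot(P-C,n),np.dot(P-C,o));print(np.degrees(b0))
t=np.arange(0,21)*dt;b=b0+.5*al*t**2
x=100*np.sin(b);y=-100*np.cos(b)
for i in range(20):print(i,round(x[i+1]-x[i],1),round(y[i+1]-y[i],1),round(al*t[i+1],2),np.degrees(b[i+1]).round())
E
```

```text
t: 2.32
eef_pos: [520.1, -184.8, 154.5]
tool_rot: [0.001, 0.937, 0.35, 0.001]
contact_force: [0.4, -0.3, 0.2]
width: 0.004
[-0.426  0.428  1.711  0.     1.     0.43 ] [ 0.35187787 -0.30236812  0.24755198]
post rel tool [30.8 -2.1  0. ]
-35.1550429326352
0 0.3 -0.2 0.08 -35.0
1 0.8 -0.6 0.16 -34.0
2 1.4 -0.9 0.24 -33.0
3 1.9 -1.3 0.32 -32.0
4 2.5 -1.5 0.4 -30.0
5 3.2 -1.8 0.48 -28.0
6 3.8 -2.0 0.55 -26.0
7 4.5 -2.0 0.63 -23.0
8 5.2 -2.1 0.71 -20.0
9 6.0 -1.9 0.79 -16.0
10 6.7 -1.7 0.87 -12.0
11 7.5 -1.3 0.95 -8.0
12 8.2 -0.8 1.03 -3.0
13 8.9 -0.1 1.11 2.0
14 9.5 0.8 1.19 7.0
15 10.1 1.8 1.27 13.0
16 10.4 3.1 1.35 19.0
17 10.6 4.5 1.42 26.0
18 10.6 6.0 1.5 33.0
19 10.3 7.7 1.58 40.0
```

```bash
python3 -m crank '0.003 0 0 0 0 0 -1;0.003 0 0 0 0 0 -1;0.002 0 0 0 0 0 -1;0.001 0 0 0 0 0 -1;0.001 -0.001 0 0 0 0 -1;0.0014 -0.001 0 0 0 0 -1;0.002 -0.001 0 0 0 0 -1;0.0025 -0.0015 0 0 0 0 -1'
python3 -m crank '0.0032 -0.002 0 0 0 0 -1;0.0038 -0.002 0 0 0 0 -1;0.0045 -0.002 0 0 0 0 -1;0.0052 -0.002 0 0 0 0 -1'
```

```text
t: 2.98
eef_pos: [526.8, -171.3, 153.4]
tool_rot: [0.0, 0.937, 0.35, -0.001]
contact_force: [-9.1, -2.2, 5.2]
width: 0.007
t: 3.32
eef_pos: [533.2, -154.0, 152.9]
tool_rot: [-0.001, 0.937, 0.35, -0.002]
contact_force: [-9.1, -1.4, 2.2]
width: 0.009
```

```bash
python3 -m crank '0.006 -0.002 0 0 0 0 -1;0.0067 -0.0017 0 0 0 0 -1;0.0075 -0.0013 0 0 0 0 -1;0.0082 -0.0008 0 0 0 0 -1'
python3 -m crank '0.0089 0 0 0 0 0 -1;0.0095 0.0008 0 0 0 0 -1;0.0101 0.0018 0 0 0 0 -1'
```

```text
t: 3.65
eef_pos: [551.1, -130.6, 152.5]
tool_rot: [-0.001, 0.937, 0.35, -0.002]
contact_force: [-6.0, 0.2, -1.1]
width: 0.008
t: 3.9
eef_pos: [574.8, -113.8, 152.6]
tool_rot: [-0.001, 0.937, 0.35, -0.001]
contact_force: [-6.6, -1.0, -0.9]
width: 0.004
```

```bash
python3 -m crank '0.0104 0.0031 0 0 0 0 -1;0.0106 0.0045 0 0 0 0 -1;0.0106 0.006 0 0 0 0 -1;0.0103 0.0077 0 0 0 0 -1'
python3 - <<'E'
from h import *
p,d=read_camera("wrist");cv2.imwrite("pics/w3.png",p[:,:,::-1])
E
```

```text
t: 4.23
eef_pos: [620.7, -102.4, 152.6]
tool_rot: [-0.001, 0.937, 0.35, -0.001]
contact_force: [-8.1, -0.9, 1.1]
width: -0.003
```

View pics/w3.png

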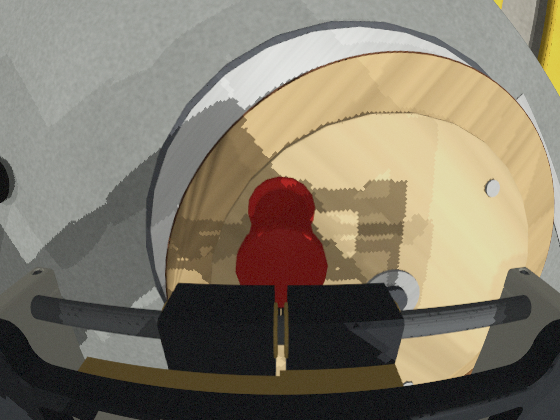

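```bash
python3 -m crank '-0.01 0 -0.03 0 0 0 1;-0.02 0 -0.036 0 0 -0.09 1;-0.02 -0.02 -0.03 0 0 -0.09 1;-0.02 -0.03 0 0 0 -0.09 1;-0.02 -0.03 0 0 0 -0.085 1;-0.02 -0.03 0 0 0 0 1'
python3 - <<'E'
from h import *
s=sense();R=Rn.from_quat(np.r_[s['tool_rot'][1:],s['tool_rot'][0]]).as_matrix();e=s['eef_pos']
print(R.round(3),"to go",R.T@(np.array([458,317,200])-e))
q,e=read_camera("side");cv2.imwrite("pics/s4.png",q[:,:,::-1]);print(sense()['t'])
E
```

```text
t: 4.78
eef_pos: [460.9, -122.7, 249.3]
tool_rot: [0.001, 0.859, 0.512, 0.001]
contact_force: [0.3, -0.9, -0.0]
width: 0.39
[[ 0.475  0.88   0.002]
 [ 0.88  -0.475 -0.001]
 [ 0.     0.002 -1.   ]] to go [ 385.46497761 -211.54118898   49.03303524]
4.8333
```

View pics/s4.png

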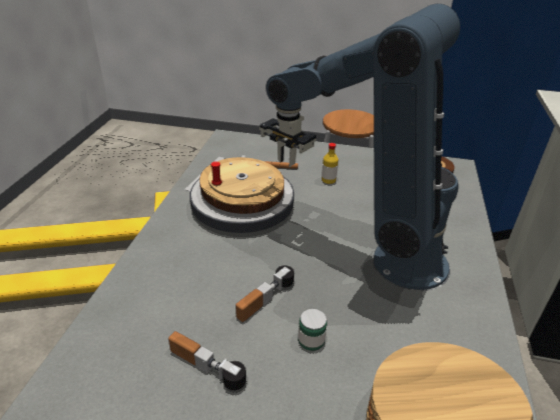

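```bash
python3 -m crank '0.02 -0.011 0.005 0 0 0 1;0.032 -0.0176 0.005 0 0 0 1;0.035 -0.019 0.005 0 0 0 1;0.035 -0.019 0.005 0 0 0 1;0.035 -0.019 0.005 0 0 0 1;0.035 -0.019 0.005 0 0 0 1;0.035 -0.019 0.005 0 0 0 1;0.035 -0.019 0.005 0 0 0 1;0.035 -0.019 0.005 0 0 0 1;0.028 -0.015 0.005 0 0 0 1' 60
python3 - <<'E'
from h import *
a=sense()['t'];q,e=read_camera("side");p,d=read_camera("top");np.savez("s5.npz",p=p,d=d,q=q,e=e);print(a)
cv2.imwrite("pics/s5.png",np.hstack([q[120:260,150:350],p[90:230,250:450]])[:,:,::-1].repeat(2,0).repeat(2,1))
E
```

```text
t: 5.67
eef_pos: [463.3, 249.5, 198.9]
tool_rot: [-0.0, 0.86, 0.51, 0.001]
contact_force: [0.5, -0.5, 1.0]
width: 0.998
5.6667
```

View pics/s5.png

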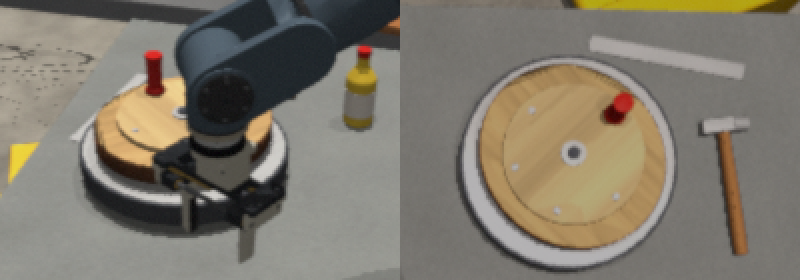

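```bash
cat >> h.py <<'E'
def tri(a,b,n1="top",n2="side"):
    A=[];B=[]
    for n,(u,v) in((n1,a),(n2,b)):
        c=camera_info(n);P=c['mtx']@np.c_[c['R'],c['t']]
        for i,w in((0,u),(1,v)):
            r=w*P[2]-P[i];A.append(r[:3]);B.append(-r[3])
    return np.linalg.lstsq(np.array(A),np.array(B),rcond=None)[0]
C=np.array([638.5,-186.5])
def post(n,u,v):
    X=on_z(n,u,v,215)[:2]-C; return np.arctan2(X[1],X[0]),np.hypot(*X)
def wproj_ray(u,v,pos,q):
    c=camera_info("wrist");K=c['mtx'];f=K[0,0];dx,dy=u-K[0,2],v-K[1,2];r=np.hypot(dx,dy);th=r/f
    ray=np.array([dx/r*np.sin(th),dy/r*np.sin(th),np.cos(th)]) if r>0 else np.array([0,0,1.])
    H=c['hand_eye'];R=Rn.from_quat(np.r_[q[1:],q[0]]).as_matrix()
    return pos+R@H[:3,3],R@(H[:3,:3]@ray)
def wz(u,v,z,pos,q):
    o,r=wproj_ray(u,v,np.asarray(pos),np.asarray(q));return o+r*(z-o[2])/r[2]
E
python3 -m crank '0.03 -0.016 0.02 0 0 0 1;0.025 -0.013 0.02 0 0 0 1;0.004 -0.004 0.02 0 0 0 1;0 0 0 0 0 0 1'
python3 - <<'E'
from h import *
print("p4.783",post("side",216,162.5)); print("p5.717",post("top",362.5,140.3))
s=sense();np.save("w6.npy",np.r_[s['eef_pos'],s['tool_rot']])
p,d=read_camera("wrist");cv2.imwrite("pics/w6.png",p[:,:,::-1]);print(s['eef_pos'],s['joint_positions'].round(2))
a=sense()['t'];p,d=read_camera("top");print(a);cv2.imwrite("pics/t6.png",p[:,:,::-1])
E
```

```text
t: 6.1
eef_pos: [461.4, 314.3, 135.6]
tool_rot: [-0.0, 0.86, 0.51, -0.002]
contact_force: [-0.5, -0.2, -0.0]
width: 1.001
p4.783 (np.float64(0.6966984502444015), np.float64(99.94590383948515))
p5.717 (np.float64(-0.8045660161866425), np.float64(103.49641679977233))
[461.43872789 314.30253748 135.63720914] [0.51 0.47 1.7  0.   0.98 1.01]
6.15
```

View pics/w6.png

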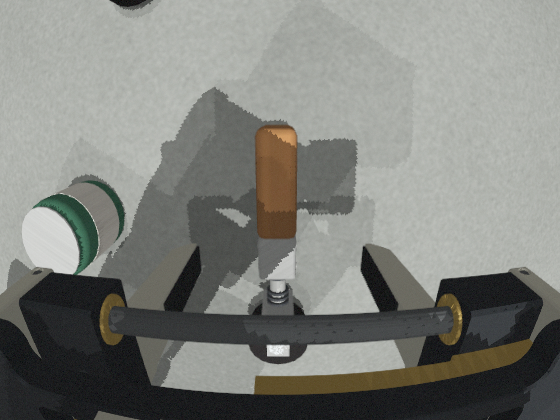

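View pics/t6.png

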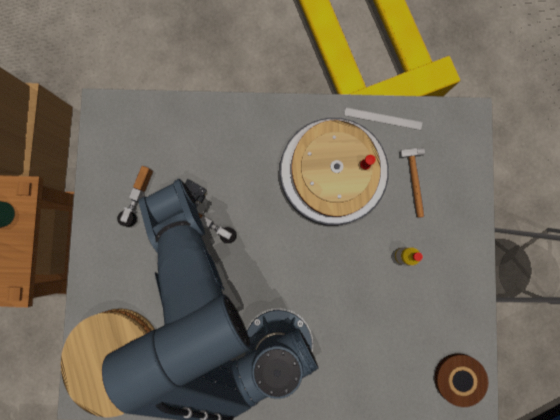

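Run:
```python
from h import *
w=np.load("w6.npy");pos,q=w[:3],w[3:];R=Rn.from_quat(np.r_[q[1:],q[0]]).as_matrix()
for n,u,v,z in(("tailtop",276.5,131,60),("joint",277,238,60),("nose",278,279,54)):
    X=wz(u,v,z,pos,q);print(n,X.round(1),"tool rel",(R.T@(X-pos)).round(1))
print("p6.15",post("top",370,159))
```

```text
tailtop [489.7 373.6  60. ] tool rel [65.8 -3.4 75.4]
joint [449.3 299.2  60. ] tool rel [-18.8  -3.3  75.7]
nose [430.  262.7  54. ] tool rel [-60.   -2.6  81.9]
p6.15 (np.float64(-1.4728306634710757), np.float64(100.19482614701607))
```

```bash
python3 -m crank '0.004 -0.002 0.03 0 0 0 1;0.003 -0.001 0.035 0 0 0 1;0 0 0.032 0 0 0 1;0 0 0.018 0 0 0 1;0 0 0.0075 0 0 0 1;0 0 0 0 0 0 1;0 0 0 0 0 0 -1;0 0 0 0 0 0 -1;0 0 0 0 0 0 -1;0 0 0 0 0 0 -1' 60
python3 -m crank '0 0 0 0 0 0 -1;0 0 0 0 0 0 -1;0 0 0 0 0 0 -1;0 0 0 0 0 0 -1'
```

```text
t: 7.03
eef_pos: [464.6, 322.3, 17.4]
tool_rot: [0.0, 0.86, 0.51, 0.001]
contact_force: [0.1, -0.3, -0.4]
width: 0.762
t: 7.37
eef_pos: [463.9, 322.0, 16.2]
tool_rot: [-0.0, 0.86, 0.51, -0.0]
contact_force: [-0.0, -0.3, -0.8]
width: 0.477
```

```bash
python3 -m crank '0 0 0.002 0 0 0 -1;0 0 0 0 0 0 -1;0 0 0 0 0 0 -1;0 0 0 0 0 0 -1'
```

```text
t: 7.7
eef_pos: [463.6, 322.0, 13.8]
tool_rot: [-0.0, 0.86, 0.51, -0.0]
contact_force: [-1.1, 1.9, -1.5]
width: 0.344
```

```bash
python3 -m crank '0 0 0 0 0 0 -1;0 0 -0.01 0 0 0 -1;0 0 -0.02 0 0 0 -1;0 0 -0.02 0 0 0 -1;0 0 -0.018 0 0 0 -1;0 0 0 0 0 -0.06 -1;0 0 0 0 0 -0.06 -1'
python3 - <<'E'
from h import *
s=sense();print(s['eef_pos'],s['contact_force'],s['ft_torque'],s['width'],s['joint_positions'].round(2))
p,d=read_camera("side");cv2.imwrite("pics/s7.png",p[:,:,::-1]);cv2.imwrite("pics/s7c.png",cv2.resize(p[180:350,180:340,::-1],None,fx=3.4,fy=3.4,interpolation=cv2.INTER_CUBIC))
a=sense()['t'];p,d=read_camera("top");print(a);cv2.imwrite("pics/t7.png",cv2.resize(p[100:260,170:410,::-1],None,fx=3.3,fy=3.3,interpolation=cv2.INTER_CUBIC))
E
```

```text
t: 8.28
eef_pos: [464.5, 322.0, 83.7]
tool_rot: [0.0, 0.827, 0.561, 0.001]
contact_force: [0.2, 0.1, -7.4]
width: 0.342
[464.4707067  322.00640311  83.71619661] [ 0.16146675  0.11713215 -7.40081315] [ 0.09793152 -0.06598438 -0.02235332] 0.34187333482176674 [ 0.52  0.55  1.72 -0.    0.87  0.9 ]
8.3333
```

View pics/s7c.png

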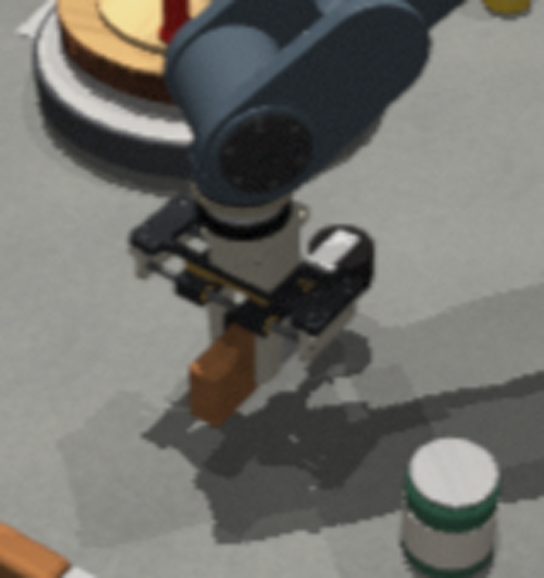

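View pics/t7.png

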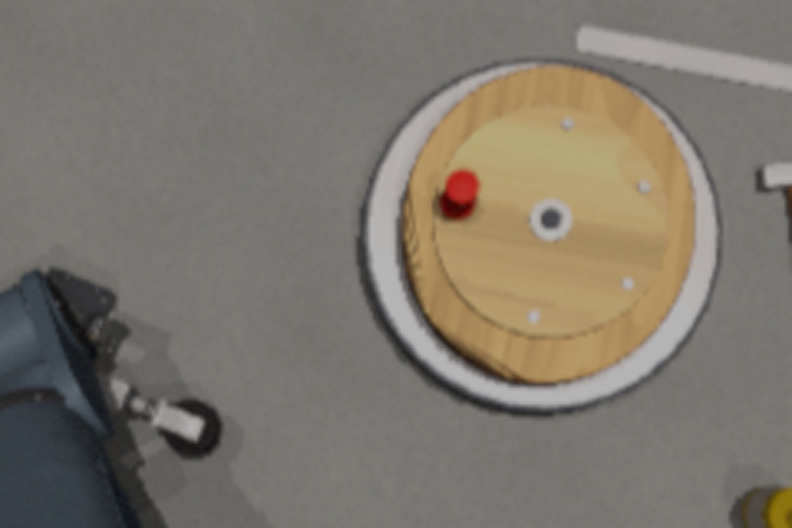

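```bash
python3 -m crank '0 0 0 0 0 -0.094 -1;0 0 0 0 0 -0.094 -1;0 0 0 0 0 -0.094 -1;0 0 0 0 0 -0.095 -1;-0.008 0.02 0 0 0 0 -1;-0.018 0.03 0 0 0 0 -1;-0.025 0.035 0 0 0 0 -1;-0.025 0.035 0 0 0 0 -1;-0.022 0.031 0 0 0 0 -1;-0.012 0.016 0 0 0 0 -1'
cat >> h.py <<'E'
def red(p):
    p=p.astype(int);m=(p[...,0]>150)&(p[...,1]<60)&(p[...,2]<70);m=m.astype(np.uint8);m[:,395:]=0;m[:100]=0;m[240:]=0
    return m
E
python3 - <<'E'
from h import *
s=sense();print(s['eef_pos'],s['tool_rot'],s['contact_force'],s['joint_positions'].round(2))
a=sense()['t'];p,d=read_camera("top");np.save("t8.npy",p);print(a);cv2.imwrite("pics/t8.png",cv2.resize(p[100:260,210:450,::-1],None,fx=3.3,fy=3.3,interpolation=cv2.INTER_CUBIC))
m=red(p);n,l,st,ce=cv2.connectedComponentsWithStats(m);print(st,ce)
E
```

```text
t: 9.22
eef_pos: [631.2, 209.8, 82.0]
tool_rot: [0.001, 0.71, 0.704, 0.0]
contact_force: [0.4, 1.2, -6.2]
width: 0.343
[631.15323673 209.75823316  82.02044681] [5.30105722e-04 7.10067602e-01 7.04133306e-01 8.27057735e-05] [ 0.37463273  1.1971651  -6.19414275] [ 0.25  0.71  1.43 -0.    1.    0.26]
9.2167
[[     0      0    560    420 235136]
 [   334    128      9      9     64]] [[279.48406879 209.52115372]
 [338.03125    131.78125   ]]
```

View pics/t8.png

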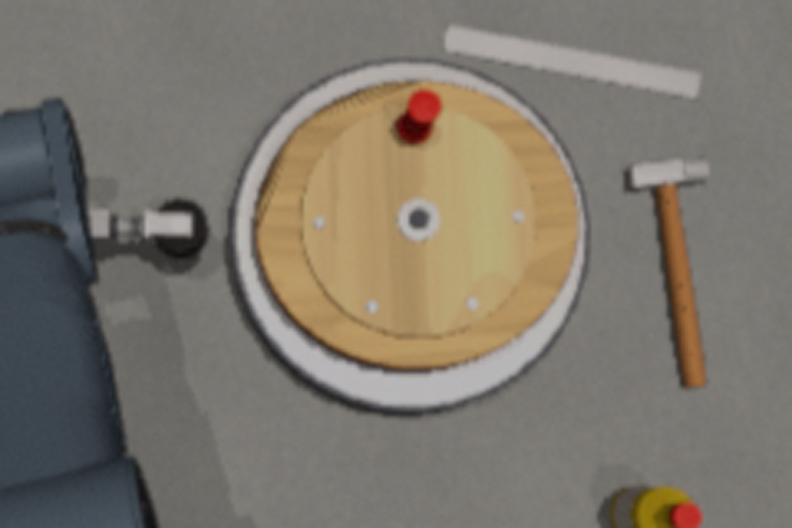

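```bash
cat >> h.py <<'E'
from scipy.optimize import minimize_scalar
_t=np.linspace(0,2*np.pi,4001);_E=np.c_[172*np.cos(_t),156*np.sin(_t)]
def _D(phi,r=30):
    # wheel centre distance along line at angle phi in ellipse frame, off-centre 0
    u=np.array([np.cos(phi),np.sin(phi)]);a=_E@u;b=_E@np.array([-u[1],u[0]]);k=abs(b)<r
    return (a[k]+np.sqrt(r*r-b[k]**2)).max()
_g=np.linspace(0,np.pi,361);_d=np.array([_D(x) for x in _g])
def D(phi): return np.interp(np.mod(phi,np.pi),_g,_d)
E
python3 - <<'E'
from h import *
print(_d.min() if 0 else [D(x).round(1) for x in np.linspace(0,np.pi/2,7)])
obs=[(4.7833,*post("side",216,162.5)),(5.7167,*post("top",362.5,140.3)),(6.15,*post("top",370,159)),(8.3333,*post("top",310.1,156.2)),(9.2167,*post("top",338.03,131.78))]
o=np.array(obs);o[:,1]=np.unwrap(o[:,1],period=2*np.pi);print(o)
# cw: force decreasing
a=o[:,1].copy()
for i in range(1,len(a)):
    pred=a[i-1]-1.55*(o[i,0]-o[i-1,0]); a[i]=o[i,1]+2*np.pi*np.round((pred-o[i,1])/(2*np.pi))
print(a,np.diff(a)/np.diff(o[:,0]))
print("wheel",on_z("top",264.7,168.9,121))
print("fork", on_z("top",210+170/3.3,100+225/3.3,126))
E
```

```text
[np.float64(202.0), np.float64(200.8), np.float64(197.6), np.float64(193.5), np.float64(189.7), np.float64(187.0), np.float64(186.0)]
[[ 4.78330000e+00  6.96698450e-01  9.99459038e+01]
 [ 5.71670000e+00 -8.04566016e-01  1.03496417e+02]
 [ 6.15000000e+00 -1.47283066e+00  1.00194826e+02]
 [ 8.33330000e+00  1.42821345e+00  9.75921745e+01]
 [ 9.21670000e+00  6.38026422e-02  9.85899473e+01]]
[ 0.69669845 -0.80456602 -1.47283066 -4.85497185 -6.21938267] [-1.60838276 -1.54226782 -1.54909595 -1.54449945]
wheel [624.86712795  62.41509634 121.        ]
fork [626.11283672  73.45102964 126.        ]
```

```bash
python3 -m crank '-0.008 0.004 -0.0005 0 0 -0.008 -1;0 0 0 0 0 0 -1;0 0 0 0 0 0 -1'
python3 - <<'E'
from h import *
s=sense();print(s['t'],s['eef_pos'],s['tool_rot'],s['contact_force'],s['ft_torque'])
p,d=read_camera("side");np.save("s9.npy",p);cv2.imwrite("pics/s9.png",cv2.resize(p[130:290,150:350,::-1],None,fx=4,fy=3.7,interpolation=cv2.INTER_CUBIC))
s=sense();a=s['t'];print(s['contact_force'],s['eef_pos']);p,d=read_camera("top");np.save("t9.npy",p);cv2.imwrite("pics/t9.png",cv2.resize(p[100:260,210:410,::-1],None,fx=4,fy=3.7,interpolation=cv2.INTER_CUBIC))
n,l,st,ce=cv2.connectedComponentsWithStats(red(p));print(a,ce[1],post("top",*ce[1]))
E
```

```text
t: 9.52
eef_pos: [631.5, 204.9, 82.4]
tool_rot: [-0.0, 0.706, 0.708, -0.001]
contact_force: [-0.9, 0.5, -6.2]
width: 0.341
9.5167 [631.52286547 204.86534344  82.36877953] [-3.56511044e-04  7.06007791e-01  7.08203800e-01 -5.00541033e-04] [-0.86693611  0.50862759 -6.22422017] [ 0.17027387 -0.06940205  0.07139515]
[-0.77727085  0.31976628 -6.56165357] [631.4353855  205.29802993  82.49090458]
9.5667 [353.859375 135.1875  ] (np.float64(-0.48042172668113775), np.float64(99.50692898079694))
```

View pics/s9.png

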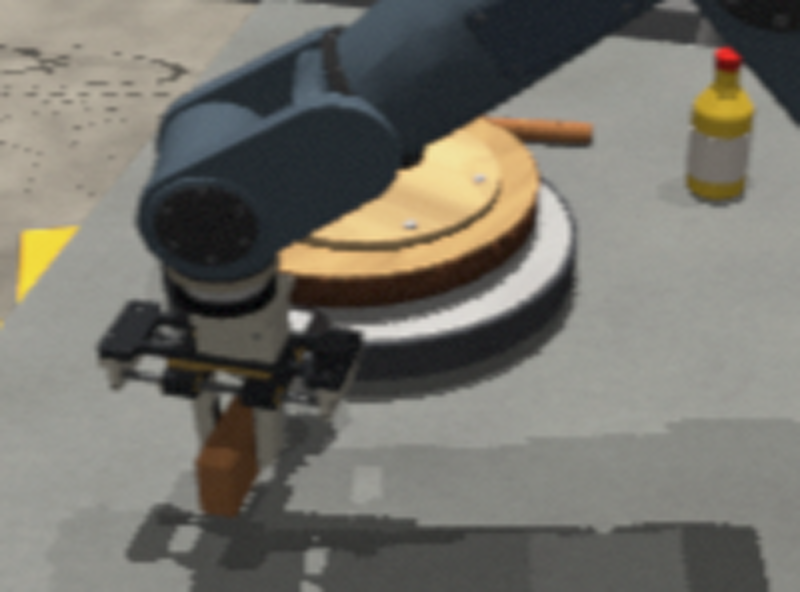

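View pics/t9.png

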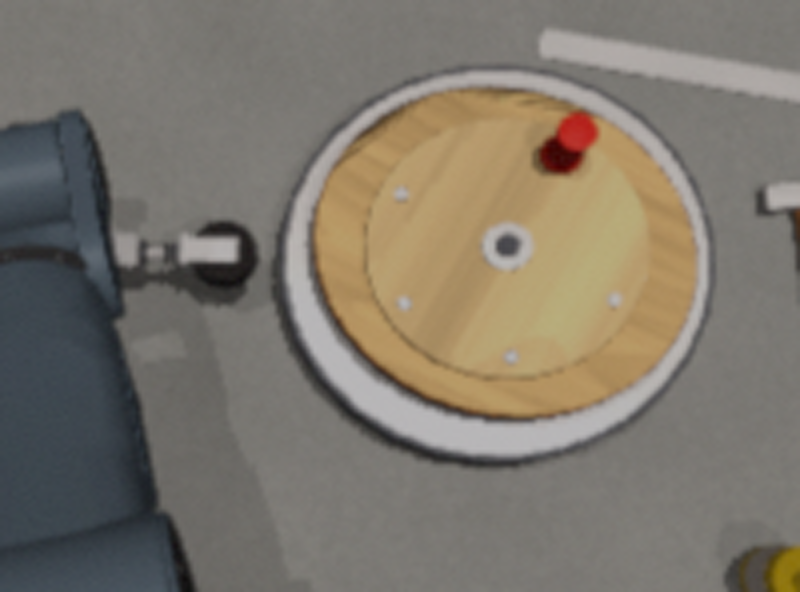

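```bash
python3 -m crank '-0.012 0.004 0 0 0 0 -1;-0.013 0.004 0 0 0 0 -1;-0.008 0.003 0 0 0 0 -1;0 0 0 0 0 0 -1'
cat >> h.py <<'E'
C=np.array([638.0,-187.8])
def look(tag):
    s=sense();t=s['t'];p,d=read_camera("top")
    n,l,st,ce=cv2.connectedComponentsWithStats(red(p))
    i=1+np.argmax(st[1:,4]) if n>1 else None
    P=post("top",*ce[i]) if i else (np.nan,0)
    print("t",round(t,4),"eef",s['eef_pos'].round(1),"F",s['contact_force'].round(2),"T",s['ft_torque'].round(2),"post",np.round(P,3),"area",st[i,4] if i else 0)
    if i and st[i,4]>40:
        with open("obs.txt","a") as f: f.write(f"{t} {P[0]} {P[1]}\n")
    cv2.imwrite(f"pics/{tag}.png",cv2.resize(p[100:260,210:410,::-1],None,fx=4,fy=3.7,interpolation=cv2.INTER_CUBIC))
    return p
def fit(k=4,deg=2):
    o=np.loadtxt("obs.txt",ndmin=2);a=o[:,1].copy()
    for i in range(1,len(a)):
        pr=a[i-1]-1.45*(o[i,0]-o[i-1,0]);a[i]+=2*np.pi*np.round((pr-a[i])/(2*np.pi))
    return o[:,0],a
E
python3 - <<'E'
from h import *
p=np.load("t8.npy")
for t,f in((9.2167,"t8.npy"),(9.5667,"t9.npy")):
    n,l,st,ce=cv2.connectedComponentsWithStats(red(np.load(f)));P=post("top",*ce[1]);open("obs.txt","a").write(f"{t} {P[0]} {P[1]}\n")
p=look("t10")
print("front at t9",on_z("top",210+257/4,100+250/3.7,121),"fork",on_z("top",262.4,167,126))
t,a=fit();print(t,a,np.diff(a)/np.diff(t))
E
```

```text
t: 9.95
eef_pos: [644.1, 169.8, 82.7]
tool_rot: [0.0, 0.706, 0.708, -0.0]
contact_force: [0.2, 0.6, -6.1]
width: 0.339
t 9.95 eef [644.1 169.8  82.7] F [ 0.25  0.59 -6.13] T [ 0.13 -0.1  -0.  ] post [-1.056 98.703] area 68
front at t9 [630.54681837  28.91245093 121.        ] fork [630.40730521  70.48184002 126.        ]
[9.2167 9.5667 9.95  ] [ 0.07652348 -0.46649285 -1.05579462] [-1.55147522 -1.53744265]
```

View pics/t10.png

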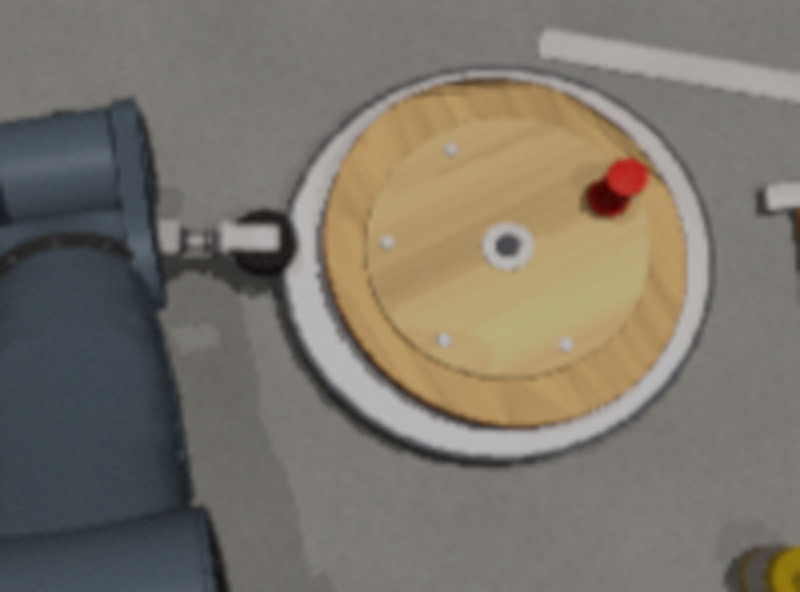

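```bash
cat >> h.py <<'E'
def plan(t0,P0,w,dw,y_now,off,comp,N=10,t_ref=None):
    # P0 at t_ref; off: contact TCP y = D+off
    t_ref=t_ref or t0; y=y_now
    for i in range(N):
        dt=t0+(i+1)/12-t_ref; P=P0+w*dt+.5*dw*dt*dt; c=comp[min(i,len(comp)-1)]
        yt=D(P)+off-c; print(i,"y",round(yt,1),"dx",round((yt-y)/1000,4),"D",D(P).round(1)); y=yt
E
python3 - <<'E'
from h import *
plan(10.0,-1.056,-1.54,0,169.8,-41.3,[-16,-10,-6,-3,0,2,4,5,6,6],10,9.95)
E
```

```text
0 y 162.0 dx -0.0078 D 187.3
1 y 155.2 dx -0.0069 D 186.5
2 y 150.7 dx -0.0044 D 186.0
3 y 147.8 dx -0.003 D 186.1
4 y 145.3 dx -0.0025 D 186.6
5 y 144.2 dx -0.0011 D 187.5
6 y 143.6 dx -0.0007 D 188.9
7 y 144.2 dx 0.0007 D 190.5
8 y 145.2 dx 0.0009 D 192.5
9 y 147.2 dx 0.002 D 194.5
```

```bash
python3 -m crank '-0.008 -0.001 0 0 0 0 -1;-0.007 -0.002 0 0 0 0 -1;-0.0045 -0.001 0 0 0 0 -1;-0.003 0 0 0 0 0 -1;-0.0025 0 0 0 0 0 -1;-0.001 0 0 0 0 0 -1'; python3 -c "
from h import *
s=sense();print(s['contact_force'],s['ft_torque'],s['joint_vel'].round(3))"
```

```text
t: 10.5
eef_pos: [639.5, 145.6, 82.7]
tool_rot: [0.0, 0.706, 0.708, 0.0]
contact_force: [0.0, 0.1, -6.6]
width: 0.34
[ 0.02917306  0.12394359 -6.56924222] [ 0.09520336 -0.05013858  0.00026951] [-0.011 -0.001  0.003  0.002 -0.003 -0.014]
```

```bash
python3 -m crank '-0.001 0 0 0 0 0 -1;-0.001 0 0 0 0 0 -1;0.001 0 0 0 0 0 -1'; python3 -c "
from h import *
s=sense();print(s['contact_force'],s['ft_torque'],s['joint_vel'].round(3))
look('a')
t,a=fit();print(t,a,np.diff(a)/np.diff(t))
plan(sense()['t'],a[-1],-1.53,.06,s['eef_pos'][1],-41.3,[6],10,t[-1])
"
```

```text
t: 10.75
eef_pos: [639.6, 145.1, 82.7]
tool_rot: [-0.0, 0.706, 0.709, 0.0]
contact_force: [-0.1, 3.3, -6.2]
width: 0.342
[-0.10967796  3.33678326 -6.15169642] [ 0.57339907 -0.17714612  0.0819467 ] [ 0.025  0.006 -0.01   0.002  0.004  0.024]
t 10.75 eef [639.6 145.1  82.7] F [-0.11  3.34 -6.15] T [ 0.57 -0.18  0.08] post [-2.28 99.09] area 66
[ 9.2167  9.5667  9.95   10.75  ] [ 0.07652348 -0.46649285 -1.05579462 -2.28001225] [-1.55147522 -1.53744265 -1.53027204]
0 y 148.3 dx 0.0032 D 195.6
1 y 150.2 dx 0.002 D 197.5
2 y 152.0 dx 0.0017 D 199.3
3 y 153.3 dx 0.0014 D 200.6
4 y 154.3 dx 0.0009 D 201.6
5 y 154.7 dx 0.0004 D 202.0
6 y 154.5 dx -0.0001 D 201.8
7 y 153.9 dx -0.0007 D 201.2
8 y 152.7 dx -0.0012 D 200.0
9 y 151.2 dx -0.0015 D 198.5
```

```bash
python3 -m crank '0.0018 0 0 0 0 0 -1;0.0018 0 0 0 0 0 -1;0.0015 0 0 0 0 0 -1;0.0011 0 0 0 0 0 -1'; python3 -c "
from h import *
s=sense();print(s['contact_force'],s['ft_torque'],s['joint_vel'].round(3))
t,a=fit()
plan(s['t'],a[-1],-1.52,.06,s['eef_pos'][1],-42,[7],8,t[-1])
"
```

```text
t: 11.13
eef_pos: [639.5, 151.6, 82.6]
tool_rot: [-0.0, 0.706, 0.709, 0.0]
contact_force: [1.1, 3.1, -5.0]
width: 0.343
[ 1.14732116  3.05231265 -4.98509925] [ 0.59799992 -0.14228208 -0.00309834] [ 0.019  0.002 -0.007 -0.003  0.006  0.019]
0 y 152.6 dx 0.001 D 201.6
1 y 153.0 dx 0.0004 D 202.0
2 y 152.9 dx -0.0001 D 201.9
3 y 152.2 dx -0.0007 D 201.2
4 y 151.1 dx -0.0011 D 200.1
5 y 149.6 dx -0.0015 D 198.6
6 y 147.8 dx -0.0018 D 196.8
7 y 145.9 dx -0.0019 D 194.9
```

```bash
python3 -m crank '-0.0002 0 0 0 0 0 -1;-0.0006 0 0 0 0 0 -1;-0.001 0 0 0 0 0 -1;-0.0012 0 0 0 0 0 -1'; python3 -c "
from h import *
s=sense();print(s['contact_force'],s['ft_torque'],s['joint_vel'].round(3))
look('b')
t,a=fit();print(np.diff(a)/np.diff(t))
s=sense();print(s['contact_force'],s['eef_pos'])
plan(s['t'],a[-1],-1.5,.06,s['eef_pos'][1],-43,[7],8,t[-1])
"
```

```text
t: 11.47
eef_pos: [639.5, 148.4, 82.6]
tool_rot: [-0.0, 0.706, 0.709, 0.0]
contact_force: [-0.3, 6.2, -6.6]
width: 0.339
[-0.30358106  6.15342424 -6.5859998 ] [ 1.02352159 -0.10305589 -0.05117595] [-0.024 -0.004  0.009  0.    -0.005 -0.022]
t 11.4667 eef [639.5 148.4  82.6] F [-0.3   6.15 -6.59] T [ 1.02 -0.1  -0.05] post [  2.971 100.526] area 66
[-1.55147522 -1.53744265 -1.53027204 -1.44052952]
[ 0.60715624  5.35390086 -5.5223808 ] [639.46073618 148.19064302  82.64708677]
0 y 149.7 dx 0.0015 D 199.7
1 y 148.1 dx -0.0016 D 198.1
2 y 146.2 dx -0.0019 D 196.2
3 y 144.2 dx -0.002 D 194.2
4 y 142.3 dx -0.0019 D 192.3
5 y 140.5 dx -0.0018 D 190.5
6 y 138.9 dx -0.0016 D 188.9
7 y 137.6 dx -0.0013 D 187.6
```

```bash
python3 -m crank '0 0 0 0 0 0 -1;-0.0015 0 0 0 0 0 -1;-0.0019 0 0 0 0 0 -1;-0.002 0 0 0 0 0 -1'
cat >> h.py <<'E'
def st(w,dw=.06,N=8,cam=None,off=-43.6,base=0.2):
    if cam: look(cam)
    s=sense();t,a=fit()
    dt=s['t']-t[-1];Dn=D(a[-1]+w*dt+.5*dw*dt*dt)
    print("w",(np.diff(a)/np.diff(t))[-2:].round(3),"t",round(s['t'],3),"y",s['eef_pos'][1].round(2),"x,z",s['eef_pos'][[0,2]].round(1),"Fy",(s['contact_force'][1]-base).round(2),"F(T)",((s['ft_torque'][0]-.1)/.16).round(2),"Fx",s['contact_force'][0].round(2),"D",Dn.round(1),"off est",(s['eef_pos'][1]-Dn+((s['ft_torque'][0]-.1)/.16+s['contact_force'][1]-base)/1.2).round(2))
    plan(s['t'],a[-1],w,dw,s['eef_pos'][1],off,[7.5],N,t[-1])
E
python3 -c "
from h import *
st(-1.47)"
```

```text
t: 11.85
eef_pos: [639.4, 142.8, 82.6]
tool_rot: [-0.0, 0.706, 0.708, 0.0]
contact_force: [1.0, 5.2, -5.4]
width: 0.341
w [-1.53  -1.441] t 11.85 y 142.84 x,z [639.4  82.6] Fy 5.05 F(T) 4.77 Fx 1.04 D 194.4 off est -43.41
0 y 141.4 dx -0.0014 D 192.5
1 y 139.6 dx -0.0018 D 190.7
2 y 138.0 dx -0.0016 D 189.1
3 y 136.7 dx -0.0013 D 187.8
4 y 135.7 dx -0.001 D 186.8
5 y 135.1 dx -0.0006 D 186.2
6 y 134.9 dx -0.0002 D 186.0
7 y 135.1 dx 0.0002 D 186.2
```

```bash
python3 -m crank '-0.0014 0 0 0 0 0 -1;-0.0017 0 0 0 0 0 -1;-0.0015 0 0 0 0 0 -1;-0.0012 0 0 0 0 0 -1';python3 -c "
from h import *
st(-1.47,cam='c')"
```

```text
t: 12.18
eef_pos: [639.5, 136.9, 82.6]
tool_rot: [-0.0, 0.706, 0.708, 0.0]
contact_force: [-0.4, 5.1, -7.3]
width: 0.34
t 12.1833 eef [639.5 136.9  82.6] F [-0.39  5.14 -7.31] T [ 0.97 -0.1  -0.01] post [  1.983 101.624] area 63
w [-1.441 -1.379] t 12.233 y 136.67 x,z [639.5  82.6] Fy 3.96 F(T) 4.42 Fx 0.0 D 187.6 off est -43.94
0 y 135.6 dx -0.0011 D 186.7
1 y 135.0 dx -0.0005 D 186.1
2 y 134.9 dx -0.0001 D 186.0
3 y 135.2 dx 0.0003 D 186.3
4 y 135.9 dx 0.0007 D 187.0
5 y 137.0 dx 0.0011 D 188.1
6 y 138.3 dx 0.0014 D 189.4
7 y 140.0 dx 0.0016 D 191.1
```

```bash
python3 -m crank '-0.001 0 0 0 0 0 -1;-0.0004 0 0 0 0 0 -1;0 0 0 0 0 0 -1;0.0004 0 0 0 0 0 -1';python3 -c "
from h import *
st(-1.4)"
```

```text
t: 12.57
eef_pos: [639.6, 135.8, 82.6]
tool_rot: [0.0, 0.706, 0.708, -0.0]
contact_force: [0.8, 4.4, -6.7]
width: 0.343
w [-1.441 -1.379] t 12.567 y 135.85 x,z [639.6  82.6] Fy 4.17 F(T) 4.9 Fx 0.79 D 186.2 off est -42.8
0 y 135.7 dx -0.0002 D 186.8
1 y 136.6 dx 0.0009 D 187.7
2 y 137.8 dx 0.0012 D 188.9
3 y 139.3 dx 0.0015 D 190.4
4 y 140.9 dx 0.0017 D 192.0
5 y 142.7 dx 0.0018 D 193.8
6 y 144.5 dx 0.0018 D 195.6
7 y 146.2 dx 0.0017 D 197.3
```

```bash
python3 -m crank '0.0007 0 0 0 0 0 -1;0.001 0 0 0 0 0 -1;0.0013 0 0 0 0 0 -1;0.0016 0 0 0 0 0 -1';python3 -c "
from h import *
st(-1.4,cam='d')"
```

```text
t: 12.9
eef_pos: [639.6, 140.6, 82.6]
tool_rot: [0.0, 0.706, 0.709, 0.0]
contact_force: [0.9, 4.0, -6.5]
width: 0.339
t 12.9 eef [639.6 140.6  82.6] F [ 0.86  3.98 -6.46] T [ 0.72 -0.16  0.08] post [  1.002 100.577] area 65
w [-1.379 -1.369] t 12.95 y 140.97 x,z [639.6  82.7] Fy 4.19 F(T) 5.11 Fx -0.1 D 191.3 off est -42.56
0 y 142.0 dx 0.001 D 193.1
1 y 143.8 dx 0.0019 D 194.9
2 y 145.6 dx 0.0018 D 196.7
3 y 147.3 dx 0.0017 D 198.4
4 y 148.8 dx 0.0014 D 199.9
5 y 149.9 dx 0.0011 D 201.0
6 y 150.6 dx 0.0007 D 201.7
7 y 150.9 dx 0.0003 D 202.0
```

```bash
python3 -m crank '0.0018 0 0 0 0 0 -1;0.0018 0 0 0 0 0 -1;0.0017 0 0 0 0 0 -1;0.0015 0 0 0 0 0 -1';python3 -c "
from h import *
st(-1.37,off=-43.2)"
```

```text
t: 13.28
eef_pos: [639.5, 147.6, 82.6]
tool_rot: [-0.0, 0.706, 0.709, 0.0]
contact_force: [1.1, 5.6, -6.9]
width: 0.34
w [-1.379 -1.369] t 13.283 y 147.6 x,z [639.5  82.6] Fy 5.38 F(T) 4.58 Fx 1.06 D 198.3 off est -42.35
0 y 149.0 dx 0.0014 D 199.7
1 y 150.1 dx 0.0011 D 200.8
2 y 150.9 dx 0.0008 D 201.6
3 y 151.3 dx 0.0004 D 202.0
4 y 151.2 dx -0.0001 D 201.9
5 y 150.7 dx -0.0005 D 201.4
6 y 149.8 dx -0.0009 D 200.5
7 y 148.6 dx -0.0012 D 199.3
```

```bash
python3 -m crank '0.0015 0 0 0 0 0 -1;0.0011 0 0 0 0 0 -1;0.0007 0 0 0 0 0 -1;0.0003 0 0 0 0 0 -1';python3 -c "
from h import *
st(-1.36,cam='e',off=-43.)"
```

```text
t: 13.62
eef_pos: [639.5, 151.1, 82.7]
tool_rot: [-0.0, 0.706, 0.709, 0.0]
contact_force: [0.3, 4.5, -5.5]
width: 0.342
t 13.6167 eef [639.5 151.1  82.7] F [ 0.29  4.5  -5.51] T [ 0.83 -0.15  0.08] post [8.9000e-02 9.8969e+01] area 66
w [-1.369 -1.273] t 13.667 y 151.01 x,z [639.5  82.7] Fy 3.94 F(T) 4.46 Fx 1.21 D 202.0 off est -43.98
0 y 151.3 dx 0.0003 D 201.8
1 y 150.8 dx -0.0006 D 201.3
2 y 149.8 dx -0.001 D 200.3
3 y 148.5 dx -0.0013 D 199.0
4 y 146.9 dx -0.0016 D 197.4
5 y 145.2 dx -0.0017 D 195.7
6 y 143.4 dx -0.0018 D 193.9
7 y 141.7 dx -0.0017 D 192.2
```

```bash
python3 -m crank '-0.0003 0 0 0 0 0 -1;-0.0006 0 0 0 0 0 -1;-0.001 0 0 0 0 0 -1;-0.0013 0 0 0 0 0 -1';python3 -c "
from h import *
st(-1.3,off=-43.3)"
```

```text
t: 14.0
eef_pos: [639.4, 147.7, 82.6]
tool_rot: [-0.0, 0.706, 0.708, -0.0]
contact_force: [-0.3, 5.4, -6.4]
width: 0.343
w [-1.369 -1.273] t 14.0 y 147.7 x,z [639.4  82.6] Fy 5.21 F(T) 4.86 Fx -0.25 D 199.3 off est -43.18
0 y 147.0 dx -0.0007 D 197.8
1 y 145.4 dx -0.0016 D 196.2
2 y 143.8 dx -0.0017 D 194.6
3 y 142.1 dx -0.0017 D 192.9
4 y 140.5 dx -0.0016 D 191.3
5 y 139.0 dx -0.0015 D 189.8
6 y 137.7 dx -0.0013 D 188.5
7 y 136.7 dx -0.001 D 187.5
```

```bash
python3 -m crank '-0.0013 0 0 0 0 0 -1;-0.0016 0 0 0 0 0 -1;-0.0017 0 0 0 0 0 -1;-0.0016 0 0 0 0 0 -1';python3 -c "
from h import *
st(-1.3,cam='f',off=-43.3)"
```

```text
t: 14.33
eef_pos: [639.4, 141.5, 82.6]
tool_rot: [-0.0, 0.706, 0.708, -0.0]
contact_force: [-1.2, 4.9, -5.7]
width: 0.339
t 14.3333 eef [639.4 141.5  82.6] F [-1.21  4.93 -5.66] T [ 0.91 -0.03 -0.04] post [-0.781 98.628] area 66
w [-1.273 -1.215] t 14.383 y 141.2 x,z [639.4  82.6] Fy 4.78 F(T) 4.32 Fx 0.01 D 192.6 off est -43.8
0 y 140.1 dx -0.0011 D 190.9
1 y 138.7 dx -0.0015 D 189.5
2 y 137.4 dx -0.0013 D 188.2
3 y 136.4 dx -0.001 D 187.2
4 y 135.7 dx -0.0007 D 186.5
5 y 135.3 dx -0.0004 D 186.1
6 y 135.2 dx -0.0001 D 186.0
7 y 135.4 dx 0.0002 D 186.2
```

```bash
python3 -m crank '-0.0014 0 0 0 0 0 -1;-0.0014 0 0 0 0 0 -1;-0.0012 0 0 0 0 0 -1;-0.0009 0 0 0 0 0 -1';python3 -c "
from h import *
st(-1.24,off=-43.5)"
```

```text
t: 14.72
eef_pos: [639.5, 136.4, 82.6]
tool_rot: [-0.0, 0.706, 0.708, -0.0]
contact_force: [0.7, 4.7, -6.3]
width: 0.34
w [-1.273 -1.215] t 14.717 y 136.43 x,z [639.5  82.6] Fy 4.51 F(T) 5.13 Fx 0.69 D 187.4 off est -42.95
0 y 135.7 dx -0.0008 D 186.7
1 y 135.2 dx -0.0005 D 186.2
2 y 135.0 dx -0.0002 D 186.0
3 y 135.1 dx 0.0001 D 186.1
4 y 135.5 dx 0.0004 D 186.5
5 y 136.1 dx 0.0006 D 187.1
6 y 137.0 dx 0.0009 D 188.0
7 y 138.1 dx 0.0011 D 189.1
```

```bash
python3 -m crank '-0.0006 0 0 0 0 0 -1;-0.0003 0 0 0 0 0 -1;0 0 0 0 0 0 -1;0.0002 0 0 0 0 0 -1;0.0004 0 0 0 0 0 -1';python3 -c "
from h import *
st(-1.22,cam='g',off=-43.3)"
```

```text
t: 15.13
eef_pos: [639.6, 136.3, 82.6]
tool_rot: [0.0, 0.706, 0.709, -0.0]
contact_force: [-0.1, 4.9, -5.9]
width: 0.34
t 15.1333 eef [639.6 136.3  82.6] F [-0.07  4.86 -5.92] T [ 0.87 -0.14  0.02] post [-1.766 98.107] area 66
w [-1.215 -1.231] t 15.183 y 136.41 x,z [639.6  82.7] Fy 4.21 F(T) 4.78 Fx 0.26 D 186.9 off est -43.03
0 y 137.0 dx 0.0006 D 187.8
1 y 138.1 dx 0.0011 D 188.9
2 y 139.3 dx 0.0013 D 190.1
3 y 140.8 dx 0.0014 D 191.6
4 y 142.3 dx 0.0015 D 193.1
5 y 143.9 dx 0.0016 D 194.7
6 y 145.5 dx 0.0016 D 196.3
7 y 146.9 dx 0.0015 D 197.7
```

```bash
python3 -m crank '0.0009 0 0 0 0 0 -1;0.0011 0 0 0 0 0 -1;0.0013 0 0 0 0 0 -1;0.0014 0 0 0 0 0 -1';python3 -c "
from h import *
st(-1.22,off=-43.3)"
```

```text
t: 15.52
eef_pos: [639.6, 141.2, 82.7]
tool_rot: [0.0, 0.706, 0.709, 0.0]
contact_force: [-0.2, 5.3, -6.8]
width: 0.339
w [-1.215 -1.231] t 15.517 y 141.15 x,z [639.6  82.7] Fy 5.09 F(T) 4.77 Fx -0.23 D 191.6 off est -42.2
0 y 142.3 dx 0.0012 D 193.1
1 y 143.9 dx 0.0016 D 194.7
2 y 145.5 dx 0.0016 D 196.3
3 y 146.9 dx 0.0015 D 197.7
4 y 148.3 dx 0.0013 D 199.1
5 y 149.4 dx 0.0011 D 200.2
6 y 150.3 dx 0.0009 D 201.1
7 y 150.9 dx 0.0006 D 201.7
```

```bash
python3 -m crank '0.0016 0 0 0 0 0 -1;0.0016 0 0 0 0 0 -1;0.0016 0 0 0 0 0 -1;0.0014 0 0 0 0 0 -1';python3 -c "
from h import *
st(-1.21,cam='h',off=-43.)"
```

```text
t: 15.85
eef_pos: [639.5, 147.4, 82.6]
tool_rot: [0.0, 0.706, 0.709, -0.0]
contact_force: [0.9, 4.0, -5.7]
width: 0.339
t 15.85 eef [639.5 147.4  82.6] F [ 0.86  4.   -5.67] T [ 0.71 -0.19 -0.  ] post [-2.593 99.741] area 70
w [-1.231 -1.154] t 15.9 y 147.6 x,z [639.5  82.7] Fy 4.7 F(T) 4.18 Fx 0.28 D 198.2 off est -43.16
0 y 149.0 dx 0.0014 D 199.5
1 y 150.1 dx 0.0011 D 200.6
2 y 150.9 dx 0.0008 D 201.4
3 y 151.4 dx 0.0005 D 201.9
4 y 151.5 dx 0.0001 D 202.0
5 y 151.3 dx -0.0002 D 201.8
6 y 150.8 dx -0.0005 D 201.3
7 y 149.9 dx -0.0008 D 200.4
```

```bash
python3 -m crank '0.0012 0 0 0 0 0 -1;0.001 0 0 0 0 0 -1;0.0007 0 0 0 0 0 -1;0.0004 0 0 0 0 0 -1;0.0001 0 0 0 0 0 -1';python3 -c "
from h import *
st(-1.17,off=-43.)"
```

```text
t: 16.32
eef_pos: [639.5, 150.7, 82.6]
tool_rot: [-0.0, 0.706, 0.709, 0.0]
contact_force: [0.5, 5.1, -5.6]
width: 0.336
w [-1.231 -1.154] t 16.317 y 150.74 x,z [639.5  82.6] Fy 4.87 F(T) 4.87 Fx 0.54 D 202.0 off est -43.14
0 y 151.4 dx 0.0006 D 201.9
1 y 150.9 dx -0.0004 D 201.4
2 y 150.2 dx -0.0007 D 200.7
3 y 149.2 dx -0.001 D 199.7
4 y 148.0 dx -0.0012 D 198.5
5 y 146.7 dx -0.0013 D 197.2
6 y 145.2 dx -0.0014 D 195.7
7 y 143.8 dx -0.0015 D 194.3
```

```bash
python3 -m crank '-0.0001 0 0 0 0 0 -1;-0.0004 0 0 0 0 0 -1;-0.0007 0 0 0 0 0 -1;-0.001 0 0 0 0 0 -1';python3 -c "
from h import *
st(-1.16,cam='i',off=-43.)"
```

```text
t: 16.65
eef_pos: [639.4, 148.5, 82.6]
tool_rot: [-0.0, 0.706, 0.709, 0.0]
contact_force: [0.5, 6.6, -5.9]
width: 0.346
t 16.65 eef [639.4 148.5  82.6] F [ 0.49  6.63 -5.88] T [ 0.92 -0.15  0.1 ] post [  2.878 101.107] area 68
w [-1.154 -1.014] t 16.7 y 148.35 x,z [639.5  82.6] Fy 5.38 F(T) 5.04 Fx -1.22 D 200.2 off est -43.2
0 y 148.6 dx 0.0003 D 199.1
1 y 147.3 dx -0.0013 D 197.8
2 y 145.9 dx -0.0014 D 196.4
3 y 144.3 dx -0.0015 D 194.8
4 y 142.8 dx -0.0015 D 193.3
5 y 141.4 dx -0.0015 D 191.9
6 y 140.0 dx -0.0014 D 190.5
7 y 138.8 dx -0.0012 D 189.3
```

```bash
python3 -m crank '-0.0006 0 0 0 0 0 -1;-0.0012 0 0 0 0 0 -1;-0.0013 0 0 0 0 0 -1;-0.0014 0 0 0 0 0 -1';python3 -c "
from h import *
st(-1.1,off=-43.)"
```

```text
t: 17.03
eef_pos: [639.4, 143.9, 82.6]
tool_rot: [-0.0, 0.706, 0.708, -0.0]
contact_force: [0.3, 5.4, -6.5]
width: 0.342
w [-1.154 -1.014] t 17.033 y 143.95 x,z [639.4  82.6] Fy 5.24 F(T) 4.73 Fx 0.33 D 195.2 off est -42.96
0 y 143.3 dx -0.0007 D 193.8
1 y 141.9 dx -0.0014 D 192.4
2 y 140.5 dx -0.0013 D 191.0
3 y 139.3 dx -0.0012 D 189.8
4 y 138.2 dx -0.0011 D 188.7
5 y 137.3 dx -0.0009 D 187.8
6 y 136.5 dx -0.0007 D 187.0
7 y 136.0 dx -0.0006 D 186.5
```

```bash
python3 -m crank '-0.0012 0 0 0 0 0 -1;-0.0014 0 0 0 0 0 -1;-0.0013 0 0 0 0 0 -1;-0.0012 0 0 0 0 0 -1';python3 -c "
from h import *
st(-1.08,cam='j',off=-43.)"
```

```text
t: 17.37
eef_pos: [639.4, 138.8, 82.6]
tool_rot: [-0.0, 0.706, 0.708, -0.0]
contact_force: [0.1, 4.0, -5.2]
width: 0.338
t 17.3667 eef [639.4 138.8  82.6] F [ 0.08  3.99 -5.15] T [ 0.81 -0.   -0.09] post [  2.173 101.305] area 66
w [-1.014 -0.984] t 17.417 y 138.58 x,z [639.4  82.6] Fy 3.75 F(T) 4.67 Fx 0.89 D 190.0 off est -44.39
0 y 138.4 dx -0.0002 D 188.9
1 y 137.4 dx -0.001 D 187.9
2 y 136.6 dx -0.0008 D 187.1
3 y 136.0 dx -0.0006 D 186.5
4 y 135.7 dx -0.0004 D 186.2
5 y 135.5 dx -0.0002 D 186.0
6 y 135.6 dx 0.0001 D 186.1
7 y 135.8 dx 0.0003 D 186.3
```

```bash
python3 -m crank '-0.001 0 0 0 0 0 -1;-0.001 0 0 0 0 0 -1;-0.0008 0 0 0 0 0 -1;-0.0005 0 0 0 0 0 -1;-0.0002 0 0 0 0 0 -1';python3 -c "
from h import *
st(-1.03,off=-43.3)"
```

```text
t: 17.83
eef_pos: [639.6, 135.2, 82.6]
tool_rot: [-0.0, 0.706, 0.708, 0.0]
contact_force: [0.6, 5.2, -6.1]
width: 0.343
w [-1.014 -0.984] t 17.833 y 135.24 x,z [639.6  82.6] Fy 4.97 F(T) 5.32 Fx 0.64 D 186.2 off est -42.42
0 y 135.2 dx -0.0 D 186.0
1 y 135.2 dx -0.0 D 186.0
2 y 135.4 dx 0.0002 D 186.2
3 y 135.8 dx 0.0004 D 186.6
4 y 136.3 dx 0.0006 D 187.1
5 y 137.0 dx 0.0007 D 187.8
6 y 137.9 dx 0.0009 D 188.7
7 y 138.9 dx 0.001 D 189.7
```

```bash
python3 -m crank '0.0001 0 0 0 0 0 -1;0.0002 0 0 0 0 0 -1;0.0003 0 0 0 0 0 -1;0.0004 0 0 0 0 0 -1';python3 -c "
from h import *
st(-1.04,cam='k',off=-43.)"
```

```text
t: 18.17
eef_pos: [639.6, 136.3, 82.6]
tool_rot: [0.0, 0.706, 0.709, -0.0]
contact_force: [0.1, 4.2, -6.1]
width: 0.343
t 18.1667 eef [639.6 136.3  82.6] F [ 0.13  4.17 -6.11] T [ 0.84 -0.08  0.05] post [  1.37  100.657] area 60
w [-0.984 -1.004] t 18.217 y 136.4 x,z [639.5  82.6] Fy 5.29 F(T) 4.84 Fx 1.18 D 186.9 off est -42.06
0 y 137.1 dx 0.0007 D 187.6
1 y 138.0 dx 0.0009 D 188.5
2 y 139.0 dx 0.001 D 189.5
3 y 140.1 dx 0.0011 D 190.6
4 y 141.4 dx 0.0012 D 191.9
5 y 142.7 dx 0.0013 D 193.2
6 y 144.0 dx 0.0013 D 194.5
7 y 145.4 dx 0.0013 D 195.9
```

```bash
python3 -m crank '0.0008 0 0 0 0 0 -1;0.0009 0 0 0 0 0 -1;0.001 0 0 0 0 0 -1;0.0011 0 0 0 0 0 -1';python3 -c "
from h import *
st(-1.04,off=-42.8)"
```

```text
t: 18.55
eef_pos: [639.5, 140.2, 82.6]
tool_rot: [0.0, 0.706, 0.709, -0.0]
contact_force: [-0.0, 4.6, -6.1]
width: 0.342
w [-0.984 -1.004] t 18.55 y 140.2 x,z [639.5  82.6] Fy 4.42 F(T) 4.34 Fx -0.03 D 190.6 off est -43.13
0 y 141.6 dx 0.0014 D 191.9
1 y 142.9 dx 0.0013 D 193.2
2 y 144.2 dx 0.0013 D 194.5
3 y 145.6 dx 0.0013 D 195.9
4 y 146.8 dx 0.0013 D 197.1
5 y 148.0 dx 0.0012 D 198.3
6 y 149.1 dx 0.0011 D 199.4
7 y 150.0 dx 0.0009 D 200.3
```

```bash
python3 -m crank '0.0012 0 0 0 0 0 -1;0.0013 0 0 0 0 0 -1;0.0013 0 0 0 0 0 -1;0.0013 0 0 0 0 0 -1';python3 -c "
from h import *
st(-1.02,cam='l',off=-43.)"
```

```text
t: 18.88
eef_pos: [639.5, 145.2, 82.6]
tool_rot: [0.0, 0.706, 0.709, -0.0]
contact_force: [1.1, 4.4, -6.8]
width: 0.344
t 18.8833 eef [639.5 145.2  82.6] F [ 1.14  4.37 -6.79] T [ 0.7  -0.2   0.13] post [ 0.701 99.554] area 64
w [-1.004 -0.934] t 18.933 y 145.48 x,z [639.5  82.6] Fy 4.05 F(T) 4.55 Fx 0.41 D 195.7 off est -43.05
0 y 146.5 dx 0.001 D 197.0
1 y 147.7 dx 0.0012 D 198.2
2 y 148.9 dx 0.0011 D 199.4
3 y 149.8 dx 0.0009 D 200.3
4 y 150.6 dx 0.0008 D 201.1
5 y 151.1 dx 0.0005 D 201.6
6 y 151.4 dx 0.0003 D 201.9
7 y 151.5 dx 0.0001 D 202.0
```

```bash
python3 -m crank '0.0012 0 0 0 0 0 -1;0.0011 0 0 0 0 0 -1;0.001 0 0 0 0 0 -1;0.0008 0 0 0 0 0 -1;0.0006 0 0 0 0 0 -1';python3 -c "
from h import *
st(-0.98,off=-43.)
p,d=read_camera('top');np.savez('m.npz',p=p,d=d)
for n,(y0,y1,x0,x1) in {}.items(): pass
print(proj('top',[637.5,8,101]),proj('top',[637.5,20,126]))
u,v=proj('top',[637.5,20,126]).round().astype(int)
for dv in range(-8,9,2): print([round(w_of('top',u+du,v+dv,d[v+dv,u+du])[2]) for du in range(-30,16,3)])
cv2.imwrite('pics/m.png',cv2.resize(p[100:260,210:410,::-1],None,fx=4,fy=3.7,interpolation=cv2.INTER_CUBIC))
"
```

```text
t: 19.35
eef_pos: [639.6, 150.1, 82.7]
tool_rot: [0.0, 0.706, 0.709, 0.0]
contact_force: [-0.1, 4.8, -5.6]
width: 0.344
w [-1.004 -0.934] t 19.35 y 150.06 x,z [639.6  82.7] Fy 4.64 F(T) 4.52 Fx -0.13 D 200.9 off est -43.22
0 y 151.0 dx 0.0009 D 201.5
1 y 151.3 dx 0.0004 D 201.8
2 y 151.5 dx 0.0001 D 202.0
3 y 151.4 dx -0.0001 D 201.9
4 y 151.1 dx -0.0003 D 201.6
5 y 150.7 dx -0.0005 D 201.2
6 y 150.0 dx -0.0007 D 200.5
7 y 149.2 dx -0.0008 D 199.7
[280.24634117 166.94336838] [276.82255613 165.39672595]
[450, 452, 448, -1, 2, 2, 0, 3, -1, 5, 6, -2, 66, 64, 63, 123]
[452, 455, 455, 1, 3, -1, 4, -3, 2, -2, 118, 125, 121, 66, 122, 114]
[454, 461, 458, 123, 127, 6, 0, 0, 4, 123, 123, 119, 120, 67, 121, 119]
[448, 460, 459, 128, 121, -1, -2, -2, 129, 124, 127, 132, 117, 118, 117, 120]
[445, 462, 459, 121, 121, 109, 106, 110, 122, 126, 126, 125, 118, 123, 118, 117]
[442, 464, 463, 130, 123, 107, 106, 108, 130, 123, 124, 128, 118, 120, 120, 118]
[469, 458, 461, 119, 123, 93, 3, 99, 94, 122, 121, 119, 122, 123, 122, 125]
[461, 458, 460, 374, 101, 11, 3, 1, 80, 121, 123, 127, 122, 111, 124, 119]
[471, 458, 456, 392, -2, 5, 0, 1, 0, 112, 122, 121, 117, 64, 120, 118]
```

View pics/m.png

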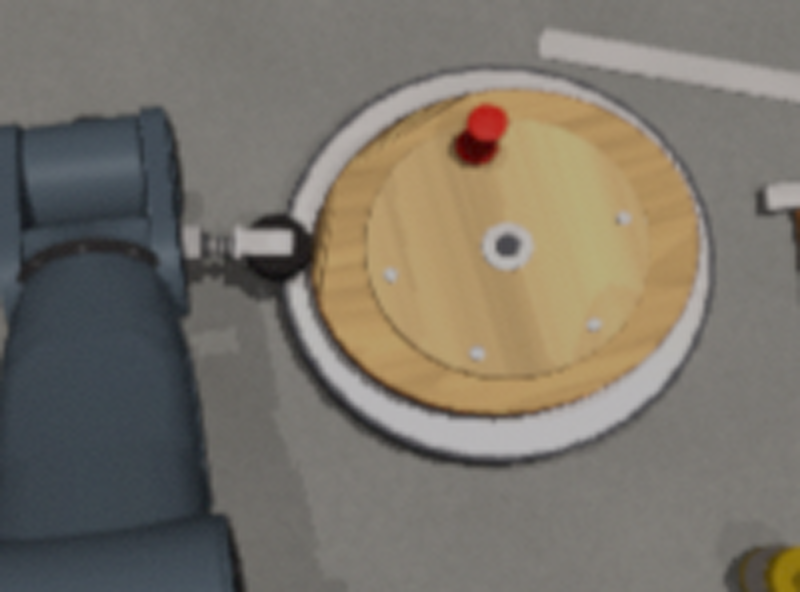

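```bash
python3 -m crank '0.003 0 0 0 0 0 -1;0.01 0 0 0 0 0 -1;0.02 0 0 0 0 0 -1;0.025 0 -0.005 0 0 0 -1;0.025 0 -0.015 0 0 0 -1;0.015 0 -0.02 0 0 0 -1;0.005 0 -0.01 0 0 0 -1;0 0 0 0 0 0 -1;0 0 0 0 0 0 -1;0 0 0 0 0 0 -1';python3 -c "
from h import *
s=sense();print(s['eef_pos'],s['contact_force'],s['ft_torque'],s['joint_vel'].round(3),s['width'])
p,d=read_camera('top');q,e=read_camera('side')
cv2.imwrite('pics/end.png',np.vstack([p[90:270,150:450],q[120:330,120:420]])[:,:,::-1].repeat(1,0))
s=sense();print(s['t'],s['eef_pos'],s['joint_vel'].round(3))
"
```

```text
t: 20.23
eef_pos: [638.6, 251.6, 131.3]
tool_rot: [-0.0, 0.706, 0.708, -0.001]
contact_force: [-0.9, -0.4, -6.1]
width: 0.345
[638.58240725 251.64134823 131.28289432] [-0.90426179 -0.36801496 -6.07937399] [ 0.08533476 -0.02205354 -0.06356072] [-0.004  0.006  0.004  0.003  0.002  0.001] 0.34490656237132056
20.3333 [638.69721316 251.63500489 131.33776527] [ 0.003 -0.002 -0.007  0.001 -0.     0.003]
```

View pics/end.png

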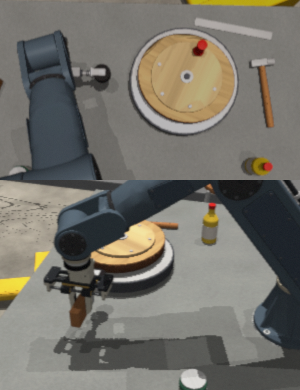

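```bash
python3 -c "
from rig import *
print(job_done())"
```

```text
the job is handed in; nothing more can be done
None
```

I did the whole job and handed it in at about 20.3 s; no verdict was reported.

- **Spin:** With the hand shut, I pushed the red grip clockwise. It then coasted at about 1.55 rad/s, roughly one turn in four seconds.
- **Roller:** There were two candidates, and I took the one farther to the right. I gripped it at 60 N.
- **Following the edge:** The wheel was on the seat edge from about 10.7 s to 19.4 s, so about 8.7 s. My readings were about 3 N (10.75 s and 11.1 s), one of 6 N at 11.5 s, and about 3.8–6.4 N after that, mostly near 5 N. The force was only read about every 0.4 s. The seat was still turning at about 0.93 rad/s at the end.
- **Height and level:** In the top camera's depth, the wheel's top was at about 121 mm and the fork's at about 125 mm. That puts the wheel at mid-height, and the tool pose stayed vertical throughout.
- **Finish:** The roller is held still, its underside about 118 mm above the bench by the arm's reading. The wheel is about 290 mm from the axis, and there is no contact force beyond the tool's own weight. I did not re-measure the bystanders, but the arm never went near the tin or hammer and passed above the glue bottle. The bottle and hammer look unmoved in the last pictures; the tin is only partly in view there.
- **Disagreements:** My estimates of the wheel-to-hand distance from the camera and from force differed by 1–2 mm. The table speed read from the images wobbled by about 0.05 rad/s because of a small error in the measured centre. I corrected for both by the measured force.

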